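Lock a spincast reel on the service holder and put its nose cone on

TASK

Put the spincast reel back on the service holder: it lies on its side, so first stand it on its back on the counter and let go, then take it afresh and slide its tube down the holder's stub, tube hole on the chrome button's side, until the tube sits on the shoulder and the button pops out through the hole. Then set the domed steel nose cone over the front of the mounted reel, fully down on its rim and square. Leave the other things on the counter where they are.

Things in the scene. Friction and masses are not known exactly. Their poses are not given: they have to be found in the camera images.
- sleeve_foot (a point): Centre of the tube's lower mouth, axes as reel. Tube 112 mm long (own z 0 to 112), 28.5 mm outside, bore 22 mm, mouth belled to 28 mm over the first 6 mm. The drum's flat back is level with this mouth (z = 0), so the piece stands steadily by itself on drum back and mouth, tube upright.
- sleeve_grip (a point): On the tube's axis at own z = 89 mm, in the tube's bare upper end (z 66 to 112 mm, 28.5 mm diameter), where it can be gripped; axes as reel. The crank reaches out to y = -55 mm at z = 27 mm, its two knobs at x = -26 and -82 mm. A stem 9 mm thick joins drum and tube (z 14 to 50 mm).
- sleeve_hole (a point): Centre of the 13 mm round hole in the tube's wall, at own x = +14.3, y = 0, z = 30 mm of reel; axes as reel.
- reel_front (a point): Centre of the drum's front rim (58 mm diameter), on which the nose cone sits: own x = -54, y = 0, z = 58 mm of reel, same axes. The drum runs from z = 0 to 58 mm; a tapered steel spigot of 49 mm diameter rises 8 mm above the rim, with a small brass boss 3 mm higher.
- stub_shoulder (a point): Fixed reel holder: cast foot 16 mm thick, a post of 34 mm diameter ending in a flat shoulder 45 mm above the counter, on it an upright steel stub. This point: centre of the shoulder on the stub's axis; z up, x towards the side with the chrome button. The foot reaches 90 mm to -x, 50 mm to +x, 45 mm to each side.
- stub_top (a point): Centre of the stub's tip, 60 mm above the shoulder; the stub is 20 mm in diameter, its top 8 mm tapered to 13 mm; axes as stub_shoulder.
- button (a joint): Chrome spring button, 9 mm diameter, tapered nose, in the stub's +x side, 30 mm above the shoulder. 0 = out (nose 16 mm from the axis), 0.0068 m = pushed in; spring 1.8 to 4 N. The belled mouth pushes it in as the tube is pressed down (5 to 10 N); tube on the shoulder, hole facing it within 8 degrees, it pops out through the hole.
- cone_center (a point): Domed steel nose cone, loose, 60 g, standing on its open rim, dome up. This is its centre, 23.5 mm above the rim; z up its axis. 47 mm high; skirt 58 mm in diameter and upright for the lowest 16 mm, bore 53 mm, 16 mm deep; above it domed, with a 14 mm nose ring on top.
- cone_rim (a point): Centre of the open rim of the nose cone, 23.5 mm below cone_center; same axes.
- reel: Teal spincast reel clamped by its foot to a bare aluminium seat tube: one loose piece, about 340 g. Origin: centre of the tube's lower mouth. Own z runs up the tube, x from the tube's axis to its hole; the reel drum is on the -x side, the crank on the -y side. At the start it lies on its +y side: tube level, its axis 14.6 mm above the counter, drum beside it, crank up.
- cone: The nose cone; origin at cone_rim.
- tin: Green enamel bearing tin, a round flat lidded tin 68 mm across and 28 mm high (bystander); origin under its centre.
- spool: Bare aluminium spare spool with two flanges, 46 mm across, 24 mm high (bystander); origin under its centre.
- punch: Steel pin punch lying flat, 114 mm long, 10 mm thick (bystander); origin under its middle, x along it.
- oil: Small white oil bottle, 30 mm diameter, 85 mm high (bystander); origin under its centre.
- grease: Grey grease jar, 56 mm diameter, 45 mm high (bystander); origin under its centre.
- driver: Screwdriver lying on the counter, about 200 mm long (bystander); origin under it, x along it.

How it is judged:
By the outcome, as a careful person would: the job done as asked, in the order asked, and still so for the second after the job is handed in, with the robot touching nothing.
It also fails if it takes over 72 s, if anything falls off the work surface, if the arm or the gripper's body presses on something with over 40 N, if the wrist force passes 120 N, or if a joint passes its speed limit or range.

ROBOT

A 6-joint arm with a two-finger parallel gripper is mounted at the origin on the work surface. World frame = base frame: x ahead of the robot, y to its left, z up, the work surface at z = 0. Lengths are in m, angles in degrees, forces in N, time in s.
With the tool pointing down it reaches from about 0.3 to 0.75 m from the base axis. Payload 8.5 kg.
Tool frame: the origin (TCP) lies on the mounting face of the last link; the fingertips stand tip_extent ahead of it and the grasp point (between the pads) lies 155 mm ahead of it (tip_extent is the distance from the TCP to the fingertips, in m); z points along the fingers, y is the line along which they close (so a half turn about z gives the same grasp; the last joint's range is limited). The gripper opens to 85 mm and grips with 20 to 120 N. Pads are 22 mm wide; open, the fingers measure 114 mm over their backs; the gripper's body (76 mm by 85 mm) begins 54 mm behind the grasp point. The pads swing forward as they close: fully open they stand 13 mm farther back than shut.
Start: joints at [-85.846, 21.807, 74.336, -0, 83.858, -12.336], TCP at [0.156, -0.527, 0.405] pointing down, gripper open.
Joint ranges: [-178.18, 178.18], [-50.72, 133.34], [12.68, 142.11], [-81.47, 261.47], [9.98, 163.14], [-165.26, 165.26]. Speed limits (degrees/s): [136.94, 136.94, 180, 180, 180, 180].

INTERFACE

Orientations are given as a 3x3 rotation matrix whose columns are the frame's x, y, z axes.
In Python, from rig import observe, get_image, camera_params, close_job, tip_extent gives the robot as it stands.
- The arm moves only by the shell command python3 -m creep 'ROWS' [FORCE]. ROWS is JSON, a list of rows, each an object with "jaw": the gripper's target within -1 to 1 (shut at 1, half-way at 0, fully open at -1); "travel": the shift along the world's x, y, z in mm, a list of three; "roll": the turn about the world's z in rad. A call has 1 to 12 rows; each row is the pose to reach, as a shift and turn from the pose commanded when the call began; what a row does not reach only later rows make up. A row lasts 1/10 s, in which the tool goes at most 50 mm and 8.59 degrees, less where a joint would pass 70% of its speed; a pose out of reach is approached as far as the arm can. A call with a gripper value outside its range is refused whole. The fingers move at their own pace and stop on an object; FORCE is the grip in N (left out, the last holds). Time passes only in rows, so rows that repeat a pose let the fingers close. It gives the time, the measured TCP pose, the force, the opening and the grip force at its end, in the units of the state.
- observe(): the state, without advancing time (a new reading comes with each control period).
- get_image(name): name is "side" or "top" or "wrist"; returns (picture, depth): 480x640x3 uint8, red, green, blue; 480x640 float32, m along the optical axis (not along the pixel's ray), 0 where there is no reading.
- camera_params(name): a dict with "mtx" (3x3 intrinsics, pixels), "extrinsics" (4x4, takes a point from camera to world coordinates). Camera axes: x right, y down, z forward; pixel columns grow to the right and rows downward; lengths in m; the calibration is good to about 2 mm. The wrist camera is an equidistant fisheye: a pixel r from the principal point sees the ray r / f radians off the axis. A picture is of the moment at which its call begins: read the wrist's pose just before it. camera_params takes no time and is no camera call; for the wrist camera it gives the pose at the moment of the call.
- close_job(): hands the job in; it is judged then, once.
The state is a dict: "time_s": time; "q": joint angles; "qvel": joint speeds; "joint_efforts": joint torques, N m; "position": TCP position; "tool_rot": TCP orientation; "ft_force": force on the tool from outside, world axes, zero at the start; "wrist_torque": the same for the moment, N m; "grip_width": finger opening in m; "gripper_force": force on a finger pad.
Only numpy, scipy, OpenCV 4.12 (cv2) and the standard library are available. Lean on these libraries where they do the work, as an engineer would, in place of code of your own. Each camera call takes 0.05 s, during which the arm holds its last target. There are 200 camera calls.

## Working session

There is one attempt and no reset: what is moved stays moved. The work goes in short steps, Python scripts to look and compute and a shell command to move; the robot and the scene stay as the last step left them, time stands still between calls to the robot, and variables do not carry over. Pictures are saved under pics/ and viewed, at most 10 in all, crops included, and the job is handed in when it is done.

```bash
mkdir -p pics; ls
python3 - <<'E'
from rig import *
import cv2,numpy as np
s=observe();print(s['time_s'],s['position'],np.round(s['tool_rot'],3).tolist(),tip_extent, s['grip_width'])
for n in ['top','side']:
    im,d=get_image(n);cv2.imwrite(f'pics/{n}0.png',im[:,:,::-1]);np.savez(f'pics/{n}0.npz',im=im,d=d)
    p=camera_params(n);print(n,np.round(p['mtx'],1).tolist(),np.round(p['extrinsics'],3).tolist())
E
```

```text
pics
0.0 [ 0.15611638 -0.52732522  0.40409838] [[0.959, 0.284, -0.0], [0.284, -0.959, 0.002], [0.0, -0.001, -1.0]] 0.1734 0.08535931851167519
top [[613.1, 0.0, 322.8], [0.0, 613.1, 237.3], [0.0, 0.0, 1.0]] [[-0.017, -0.995, 0.094, 0.435], [-1.0, 0.018, 0.011, -0.033], [-0.013, -0.094, -0.996, 1.558], [0.0, 0.0, 0.0, 1.0]]
side [[549.2, 0.0, 318.5], [0.0, 549.2, 257.4], [0.0, 0.0, 1.0]] [[-0.974, -0.151, 0.169, 0.412], [-0.226, 0.7, -0.677, 0.684], [-0.016, -0.698, -0.716, 0.812], [0.0, 0.0, 0.0, 1.0]]
```

View pics/top0.png

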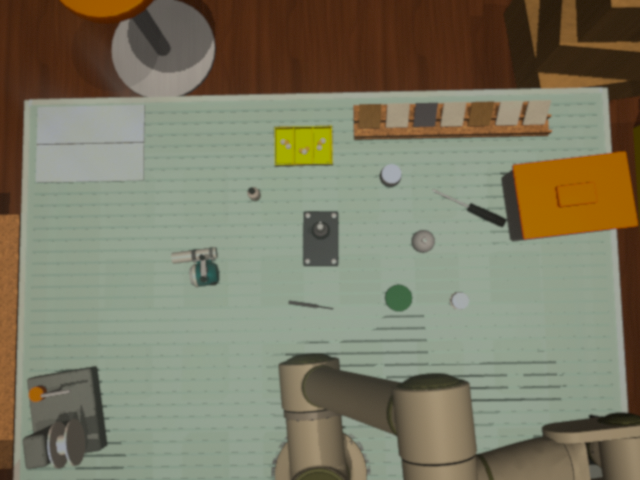

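View pics/side0.png

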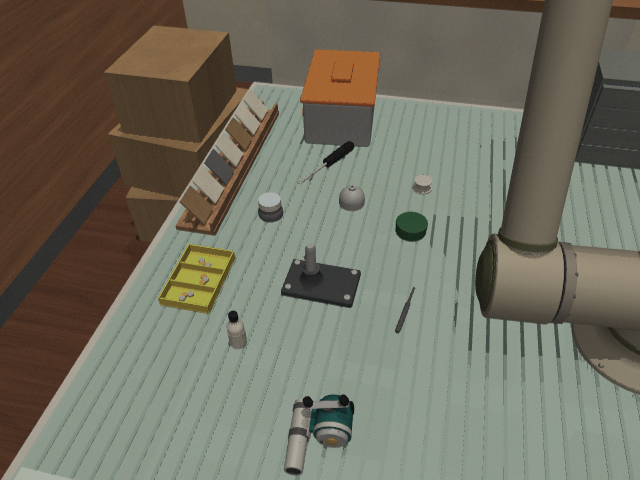

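The top view shows the reel lying at about (205,265): the mouth is on the right at (217,253) and the tube points left (+y), with the drum on the −x side. The holder is at (320,230) with its button side up-image (+x), and the cone is at (423,241). The side view agrees, with the reel at (315,430), the holder stub at (310,260) and the cone at (351,197). Next I measure from depth and from both views.

```bash
cat > h.py <<'E'
import numpy as np,cv2
from rig import *
def cloud(n,im=None,d=None):
    if d is None: im,d=get_image(n)
    p=camera_params(n);K=p['mtx'];E=np.array(p['extrinsics'])
    v,u=np.mgrid[:480,:640]
    P=np.stack([(u-K[0][2])/K[0][0]*d,(v-K[1][2])/K[1][1]*d,d],-1)@E[:3,:3].T+E[:3,3]
    P[d==0]=np.nan
    return im,P
E
python3 - <<'E'
from h import *
for n in ['top','side']:
    z=np.load(f'pics/{n}0.npz');im,P=cloud(n,z['im'],z['d'])
    def box(x0,x1,y0,y1,z0,z1):
        m=(P[...,0]>x0)&(P[...,0]<x1)&(P[...,1]>y0)&(P[...,1]<y1)&(P[...,2]>z0)&(P[...,2]<z1);return P[m],np.argwhere(m)
    t={'top':[(205,265),(180,257),(320,225),(320,262),(423,241)],'side':[(300,440),(330,420),(310,250),(351,195)]}[n]
    for u,v in t: print(n,u,v,np.round(P[v,u],4))
    def rep(name,A): 
        A=A[0]
        if len(A): print(n,name,len(A),'mean',np.round(A.mean(0),4),'min',np.round(A.min(0),4),'max',np.round(A.max(0),4))
    c=P[241,423] if n=='top' else P[195,351]
    rep('cone',box(c[0]-.06,c[0]+.06,c[1]-.06,c[1]+.06,.008,.08))
    rep('conetop',box(c[0]-.06,c[0]+.06,c[1]-.06,c[1]+.06,.04,.08))
    s=P[225,320] if n=='top' else P[250,310]
    rep('stub',box(s[0]-.06,s[0]+.06,s[1]-.06,s[1]+.06,.06,.13))
    rep('post',box(s[0]-.06,s[0]+.06,s[1]-.06,s[1]+.06,.035,.055))
    A=box(s[0]-.15,s[0]+.1,s[1]-.1,s[1]+.1,.010,.024)[0][:,:2]
    r=cv2.minAreaRect((A*1000).astype(np.float32));print('foot',r)
    r=P[265,205] if n=='top' else P[430,315]
    rep('reel',box(r[0]-.15,r[0]+.15,r[1]-.15,r[1]+.15,.012,.12))
    m=(P[...,0]>r[0]-.15)&(P[...,0]<r[0]+.15)&(P[...,1]>r[1]-.15)&(P[...,1]<r[1]+.15)&(P[...,2]>.012)
    v,u=np.where(m);o=cv2.resize(im[v.min()-15:v.max()+15,u.min()-15:u.max()+15],None,fx=4,fy=4,interpolation=2);print(o.shape,u.min()-15,v.min()-15)
    cv2.imwrite(f'pics/reel_{n}.png',o[:,:,::-1])
E
```

```text
top 205 265 [0.5127 0.2713 0.0686]
top 180 257 [0.536  0.3424 0.0282]
top 320 225 [ 0.6008 -0.0111  0.11  ]
top 320 262 [ 0.5181 -0.008   0.0104]
top 423 241 [ 0.5629 -0.2628  0.0534]
top cone 420 mean [ 0.5646 -0.2653  0.0314] min [ 0.5078 -0.3163  0.0081] max [ 0.6203 -0.2102  0.0534]
top conetop 68 mean [ 0.5653 -0.2672  0.0436] min [ 0.5466 -0.2869  0.04  ] max [ 0.5814 -0.2521  0.0534]
top stub 68 mean [ 0.5969 -0.0098  0.0968] min [ 0.5881 -0.0181  0.0603] max [ 0.6121 -0.001   0.11  ]
top post 83 mean [ 0.5945 -0.0102  0.0433] min [ 0.5814 -0.0249  0.0369] max [0.6134 0.0076 0.052 ]
foot ((567.42041015625, -2.0058517456054688), (245.3799591064453, 149.7117156982422), 6.306624412536621)
top reel 1202 mean [0.5129 0.2916 0.041 ] min [0.4469 0.2063 0.012 ] max [0.6467 0.3864 0.0928]
(440, 404, 3) 149 198
side 300 440 [0.5378 0.3232 0.0282]
side 330 420 [0.4972 0.2968 0.058 ]
side 310 250 [ 0.5995 -0.0027  0.1012]
side 351 195 [ 0.5685 -0.2512  0.0368]
side cone 474 mean [ 0.5676 -0.2542  0.0293] min [ 0.5411 -0.2842  0.008 ] max [ 0.5978 -0.2354  0.0497]
side conetop 70 mean [ 0.5702 -0.2648  0.0438] min [ 0.5574 -0.2755  0.04  ] max [ 0.5861 -0.2504  0.0497]
side stub 231 mean [ 0.6007 -0.004   0.087 ] min [ 0.5914 -0.0161  0.06  ] max [0.6178 0.0022 0.1077]
side post 193 mean [ 0.5995 -0.0024  0.0449] min [ 0.5845 -0.0255  0.0352] max [0.6186 0.0107 0.0549]
foot ((581.6710815429688, -8.916072845458984), (94.38334655761719, 140.66587829589844), 88.54454803466797)
side reel 3285 mean [0.5148 0.3015 0.0416] min [0.4636 0.2494 0.0121] max [0.5642 0.3686 0.0934]
(404, 396, 3) 269 379
```

```bash
python3 - <<'E'
from h import *
for n in ['top','side']:
    z=np.load(f'pics/{n}0.npz');im,P=cloud(n,z['im'],z['d'])
    m=(abs(P[...,0]-.54)<.035)&(P[...,1]>.3)&(P[...,1]<.42)&(P[...,2]>.02)&(P[...,2]<.033)
    hsv=cv2.cvtColor(im,cv2.COLOR_RGB2HSV); 
    A=P[m];  A=A[A[:,1]>.325]
    print(n,len(A))
    for y0 in np.arange(.31,.40,.01):
        B=P[m];B=B[abs(B[:,1]-y0)<.005]
        if len(B): print(round(y0,3),len(B),np.round([B[:,0].min(),B[:,0].mean(),B[:,0].max(),B[:,2].max()],4), np.round(B[B[:,2]>.026,0].mean(),4))
E
python3 -c "
import cv2,numpy as np
a=cv2.imread('pics/reel_top.png');b=cv2.imread('pics/reel_side.png')
o=np.zeros((440,800,3),np.uint8);o[:440,:404]=a;o[:404,404:]=b;cv2.imwrite('pics/reel.png',o)"
```

```text
top 159
0.31 45 [0.5177 0.5396 0.5534 0.0327] 0.5393
0.32 38 [0.5104 0.5381 0.5537 0.0324] 0.5368
0.33 39 [0.5259 0.5388 0.5513 0.0317] 0.5394
0.34 41 [0.5235 0.5371 0.549  0.0318] 0.5376
0.35 36 [0.5239 0.5362 0.5491 0.0324] 0.5376
0.36 37 [0.5216 0.5338 0.5467 0.0312] 0.535
0.37 6 [0.5315 0.54   0.547  0.0269] 0.5365
side 489
0.31 144 [0.5149 0.5401 0.5595 0.0329] 0.5419
0.32 137 [0.505  0.5373 0.5583 0.0328] 0.5368
0.33 111 [0.5282 0.5416 0.5552 0.0314] 0.5423
0.34 109 [0.5263 0.5401 0.555  0.0322] 0.5401
0.35 122 [0.5254 0.5397 0.5539 0.0318] 0.54
0.36 119 [0.5252 0.5382 0.5525 0.0327] 0.5383
0.37 28 [0.5271 0.541  0.5509 0.03  ] 0.54
```

View pics/reel.png

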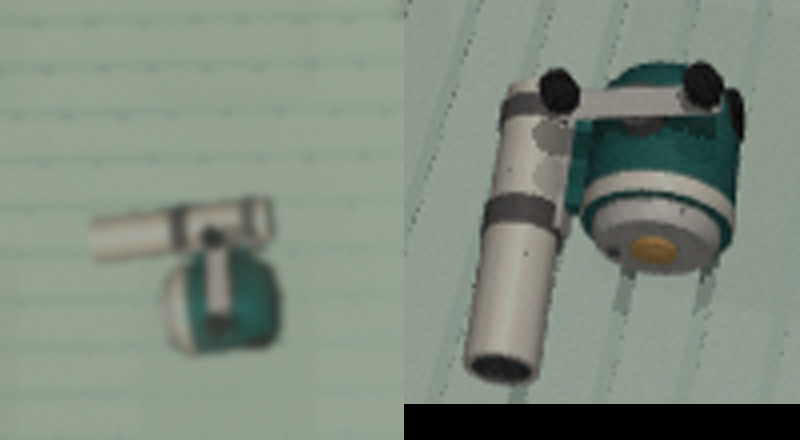

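The crop confirms it: the tube is free on the left (top view) and the crank is up. The tube axis yaw is about 6° off +y and the tube end is near y≈0.370, so I'm moving over the tube's upper end.

```bash
R='{"jaw":-1,"travel":[381,879,0],"roll":1.393}'; python3 -m creep '[{"jaw":-1,"travel":[190,440,0],"roll":0.7},{"jaw":-1,"travel":[190,440,0],"roll":0.7},{"jaw":-1,"travel":[190,440,0],"roll":0.7},{"jaw":-1,"travel":[190,440,0],"roll":0.7},{"jaw":-1,"travel":[190,440,0],"roll":0.7},{"jaw":-1,"travel":[190,440,0],"roll":0.7},{"jaw":-1,"travel":[190,440,0],"roll":0.7},{"jaw":-1,"travel":[190,440,0],"roll":0.7},{"jaw":-1,"travel":[230,530,0],"roll":0.8},{"jaw":-1,"travel":[230,530,0],"roll":0.8}]' 30; python3 -m creep '[{"jaw":-1,"travel":[150,350,-60],"roll":0.59},{"jaw":-1,"travel":[150,350,-60],"roll":0.59},{"jaw":-1,"travel":[150,350,-60],"roll":0.59},{"jaw":-1,"travel":[150,350,-60],"roll":0.59},{"jaw":-1,"travel":[150,350,-60],"roll":0.59},{"jaw":-1,"travel":[150,350,-60],"roll":0.59},{"jaw":-1,"travel":[150,350,-60],"roll":0.59},{"jaw":-1,"travel":[150,350,-60],"roll":0.59},{"jaw":-1,"travel":[150,350,-60],"roll":0.59},{"jaw":-1,"travel":[150,350,-60],"roll":0.59}]'
python3 - <<'E'
from h import *
p=camera_params('wrist');im,d=get_image('wrist');cv2.imwrite('pics/w1.png',im[:,:,::-1]);np.savez('pics/w1.npz',im=im,d=d,K=p['mtx'],E=p['extrinsics'])
print(np.round(p['mtx'],1).tolist(),np.round(p['extrinsics'],3).tolist())
s=observe();print(s['position'],np.round(s['tool_rot'],3).tolist())
E
```

```text
time_s: 1.1
position: [0.355, -0.0665, 0.4048]
tool_rot: [[0.462, 0.887, 0.0], [0.887, -0.462, -0.0], [-0.0, 0.0, -1.0]]
ft_force: [0.2, -1.9, 0.2]
grip_width: 0.0856
gripper_force: 0.0
time_s: 2.1
position: [0.5048, 0.2818, 0.3439]
tool_rot: [[-0.108, 0.994, -0.002], [0.994, 0.108, -0.001], [-0.001, -0.002, -1.0]]
ft_force: [-0.5, -0.2, 0.0]
grip_width: 0.0856
gripper_force: 0.0
[[371.6, 0.0, 319.1], [0.0, 371.6, 241.1], [0.0, 0.0, 1.0]] [[0.994, 0.103, 0.03, 0.498], [0.107, -0.953, -0.283, 0.352], [-0.0, 0.284, -0.959, 0.312], [0.0, 0.0, 0.0, 1.0]]
[0.50464651 0.28111437 0.34442511] [[-0.107, 0.994, -0.001], [0.994, 0.107, -0.001], [-0.0, -0.001, -1.0]]
```

View pics/w1.png

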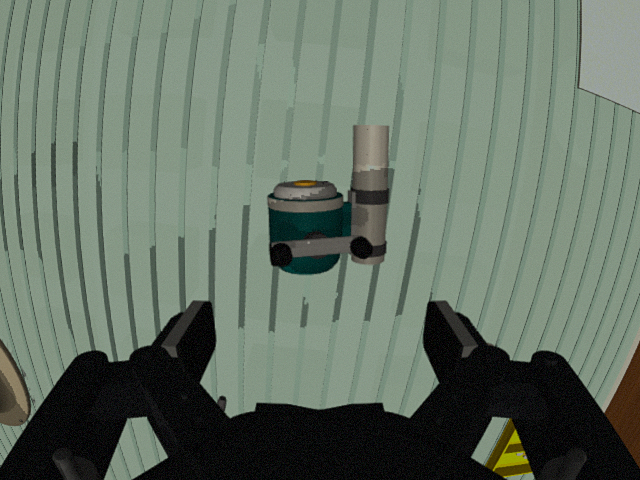

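The wrist view shows the tube's free end at (371,126), its axis running through (371,160) to (368,258), the drum at (305,235), and the knobs at (281,254) and (361,247).

```bash
cat >> h.py <<'E'
def fray(K,E,u,v,z):
    K=np.array(K);E=np.array(E);a=np.array([(u-K[0,2])/K[0,0],(v-K[1,2])/K[1,1]]);r=np.hypot(*a)
    d=np.r_[a/r*np.sin(r),np.cos(r)] if r>1e-9 else np.array([0,0,1.]);d=E[:3,:3]@d
    return E[:3,3]+d*(z-E[2,3])/d[2]
E
python3 - <<'E'
from h import *
w=np.load('pics/w1.npz');f=lambda u,v,z:np.round(fray(w['K'],w['E'],u,v,z),4)
im=w['im'].astype(int)
for v in [135,150,165,180,210,225]:
    row=im[v,335:405];g=row[:,0]-row[:,1]   # red-green: counter is greenish
    u=np.where(g>-8)[0]+335
    print(v,u.min(),u.max(),f((u.min()+u.max())/2,v,.0146))
print('end',f(371,126,.02),'drumback/mouth',f(368,262,.02))
E
```

```text
135 354 388 [0.5392 0.3566 0.0146]
150 353 388 [0.5403 0.3445 0.0146]
165 353 387 [0.5414 0.3324 0.0146]
180 352 387 [0.5426 0.3203 0.0146]
210 351 386 [0.5451 0.2955 0.0146]
225 351 385 [0.5465 0.2829 0.0146]
end [0.5376 0.3636 0.02  ] drumback/mouth [0.5502 0.2524 0.02  ]
```

```bash
python3 -m creep '[{"jaw":-1,"travel":[35.5,64,-40],"roll":0},{"jaw":-1,"travel":[35.5,64,-80],"roll":0},{"jaw":-1,"travel":[35.5,64,-120],"roll":0},{"jaw":-1,"travel":[35.5,64,-150],"roll":0},{"jaw":-1,"travel":[35.5,64,-166],"roll":0},{"jaw":-1,"travel":[35.5,64,-166],"roll":0},{"jaw":1,"travel":[35.5,64,-166],"roll":0},{"jaw":1,"travel":[35.5,64,-166],"roll":0},{"jaw":1,"travel":[35.5,64,-166],"roll":0},{"jaw":1,"travel":[35.5,64,-166],"roll":0},{"jaw":1,"travel":[35.5,64,-166],"roll":0},{"jaw":1,"travel":[35.5,64,-166],"roll":0}]' 20; python3 -m creep '[{"jaw":1,"travel":[0,0,0],"roll":0},{"jaw":1,"travel":[0,0,0],"roll":0}]'
```

```text
time_s: 3.35
position: [0.5404, 0.3455, 0.1797]
tool_rot: [[-0.107, 0.994, 0.001], [0.994, 0.107, 0.0], [0.0, 0.001, -1.0]]
ft_force: [-1.4, -1.5, 6.8]
grip_width: 0.0266
gripper_force: 21.3
time_s: 3.55
position: [0.5404, 0.3454, 0.1797]
tool_rot: [[-0.107, 0.994, 0.001], [0.994, 0.107, 0.0], [0.0, 0.001, -1.0]]
ft_force: [-1.8, -1.0, 6.2]
grip_width: 0.0273
gripper_force: 21.3
```

```bash
python3 -m creep '[{"jaw":1,"travel":[0.3,-3,12],"roll":0},{"jaw":1,"travel":[0.7,-7,23.5],"roll":0},{"jaw":1,"travel":[1.3,-13,35],"roll":0},{"jaw":1,"travel":[2,-20,44.5],"roll":0},{"jaw":1,"travel":[2.8,-28,54],"roll":0},{"jaw":1,"travel":[3.7,-37,61.5],"roll":0},{"jaw":1,"travel":[3.7,-37,61.5],"roll":0}]' 20
python3 - <<'E'
from h import *
im,P=cloud('side');cv2.imwrite('pics/s2.png',im[300:480,200:440,::-1].repeat(3,0).repeat(3,1))
E
```

```text
time_s: 4.25
position: [0.5445, 0.3072, 0.2415]
tool_rot: [[-0.105, 0.994, 0.002], [0.994, 0.105, 0.0], [0.0, 0.002, -1.0]]
ft_force: [0.4, 0.5, -2.7]
grip_width: 0.027
gripper_force: 20.0
```

View pics/s2.png

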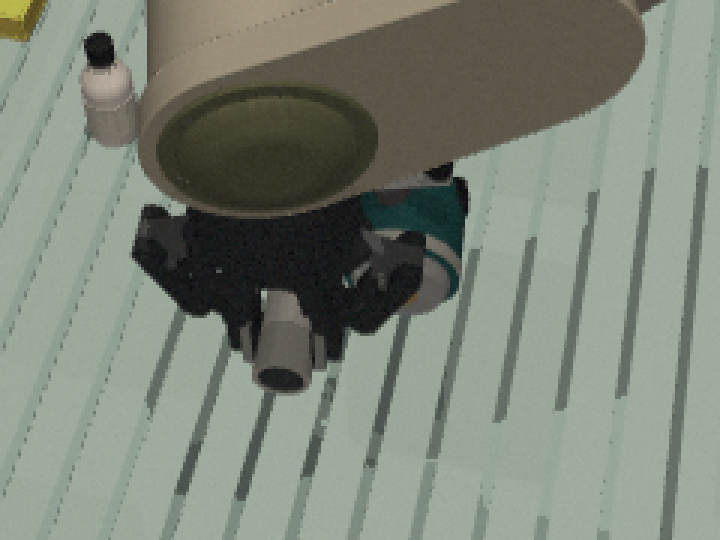

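The side view shows the tube held between the pads with its end still visible at (280,378) and the drum behind. The angle isn't clear from here, so I'm checking the wrist view.

Run:
```python
from h import *
p=camera_params('wrist');im,d=get_image('wrist');cv2.imwrite('pics/w2.png',im[:,:,::-1])
np.savez('pics/w2.npz',im=im,d=d,K=p['mtx'],E=p['extrinsics'])
```

```text
(no output)
```

View pics/w2.png

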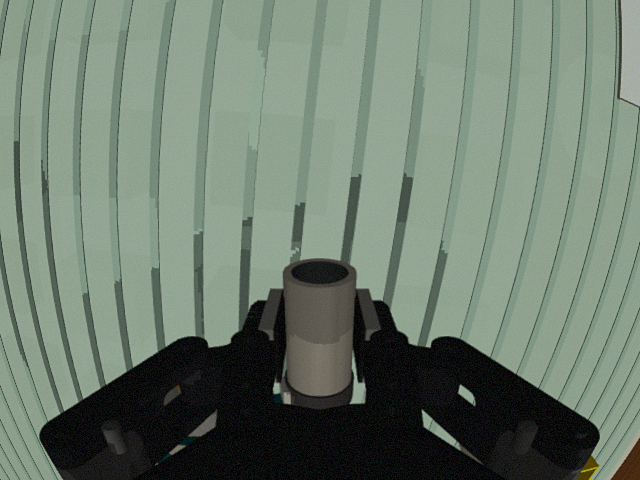

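The wrist view shows the tube mouth-up end at (320,272) and the collar at (320,385), so the reel is pivoting. I'll get the tilt from depth.

```bash
cat >> h.py <<'E'
def wpt(w,u,v):
    K=w['K'];E=w['E'];a=np.array([(u-K[0,2])/K[0,0],(v-K[1,2])/K[1,1]]);r=np.hypot(*a)
    d=np.r_[a/r*np.tan(r),1]*w['d'][int(round(v)),int(round(u))]
    return E[:3,:3]@d+E[:3,3]
E
python3 - <<'E'
from h import *
w=np.load('pics/w2.npz')
A=np.array([wpt(w,320,v) for v in range(292,376,6)]);print(np.round(A[[0,4,8,13]],4))
c,*_=np.linalg.lstsq(np.c_[A[:,1],np.ones(len(A))],A[:,2],rcond=None);print('tilt of line in y-z',np.degrees(np.arctan2(*(A[0]-A[-1])[[2,1]])), np.degrees(np.arctan(c[0])))
print(observe()['position'])
E
```

```text
[[0.5442 0.3247 0.0895]
 [0.5452 0.3153 0.0899]
 [0.5463 0.3047 0.0892]
 [0.5478 0.2905 0.089 ]]
tilt of line in y-z 0.8878607812428143 1.9759156847749724
[0.54409107 0.30812122 0.24017178]
```

The tube is still level: the 20 N grip carries it without pivoting. I'll lower it until it is just above the counter and test whether the jaw target can soften the grip enough for it to pivot.

```bash
python3 -m creep '[{"jaw":1,"travel":[0,0,-20],"roll":0},{"jaw":1,"travel":[0,0,-36],"roll":0},{"jaw":0.4,"travel":[0,0,-36],"roll":0},{"jaw":0.4,"travel":[0,0,-36],"roll":0}]' 20 | grep -v rot; python3 -m creep '[{"jaw":0.37,"travel":[0,0,0],"roll":0},{"jaw":0.37,"travel":[0,0,0],"roll":0}]' | grep -v rot;python3 -m creep '[{"jaw":0.35,"travel":[0,0,0],"roll":0},{"jaw":0.35,"travel":[0,0,0],"roll":0}]' | grep -v rot
```

```text
time_s: 4.75
position: [0.5441, 0.3087, 0.2041]
ft_force: [0.5, -0.1, -2.6]
grip_width: 0.027
gripper_force: 20.6
time_s: 4.95
position: [0.5442, 0.3086, 0.2051]
ft_force: [-0.6, 0.2, -2.2]
grip_width: 0.027
gripper_force: 20.6
time_s: 5.15
position: [0.5441, 0.3085, 0.2048]
ft_force: [-1.2, 0.3, 0.8]
grip_width: 0.0277
gripper_force: 8.3
```

```bash
cat > tilt.py <<'E'
from h import *
p=camera_params('wrist');im,d=get_image('wrist');w=dict(d=d,K=np.array(p['mtx']),E=np.array(p['extrinsics']))
np.savez('pics/wl.npz',im=im,**w)
A=np.array([wpt(w,320,v) for v in range(250,400,3)]);A=A[A[:,2]>.04] 
s=observe();print(s['position'],s['grip_width'],s['gripper_force'])
for a in A[::3]: print(np.round(a,4))
E
python3 tilt.py
```

```text
[0.54410132 0.30850229 0.20473008] 0.027730660005832398 8.294086796231568
[0.5441 0.3243 0.0537]
[0.5443 0.3223 0.0569]
[0.5448 0.3182 0.0558]
[0.5453 0.3134 0.0538]
[0.5457 0.3091 0.0528]
[0.5463 0.304  0.0509]
[0.5468 0.2996 0.0505]
[0.5475 0.2933 0.0476]
[0.548  0.2882 0.0468]
[0.5486 0.2825 0.0455]
[0.5495 0.2748 0.0421]
[0.5499 0.2709 0.0438]
```

The jaw at 0.35 gives about 8 N, and the reel pivoted to about 16°. Continuing the arc with that soft grip.

```bash
python3 -m creep '[{"jaw":0.35,"travel":[0.4,-4,8],"roll":0},{"jaw":0.35,"travel":[0.8,-8,15],"roll":0},{"jaw":0.35,"travel":[1.3,-13,21],"roll":0},{"jaw":0.35,"travel":[1.8,-18,27],"roll":0},{"jaw":0.35,"travel":[2.4,-24,33],"roll":0},{"jaw":0.35,"travel":[3,-30,38],"roll":0},{"jaw":0.35,"travel":[3,-30,38],"roll":0}]' | grep -v rot; python3 tilt.py
```

```text
time_s: 5.9
position: [0.5474, 0.2776, 0.2431]
ft_force: [0.1, -0.5, -1.6]
grip_width: 0.0278
gripper_force: 12.7
[0.54727891 0.27801975 0.24265359] 0.028024987844501945 12.656051237136126
[0.5466 0.3025 0.0795]
[0.5469 0.2991 0.08  ]
[0.5477 0.2924 0.0724]
[0.5484 0.2856 0.0657]
[0.5493 0.278  0.0585]
[0.5503 0.2688 0.0488]
[0.5484 0.2846 0.0978]
[0.5488 0.2806 0.0973]
[0.55   0.2701 0.0866]
[0.5515 0.2566 0.0726]
[0.5527 0.2456 0.0638]
```

```bash
python3 -m creep '[{"jaw":0.35,"travel":[0.7,-7,5],"roll":0},{"jaw":0.35,"travel":[1.4,-14,8.5],"roll":0},{"jaw":0.35,"travel":[2.1,-21,11.5],"roll":0},{"jaw":0.35,"travel":[2.9,-29,14],"roll":0},{"jaw":0.35,"travel":[3.7,-37,16],"roll":0},{"jaw":0.35,"travel":[4.5,-45,17.5],"roll":0},{"jaw":0.35,"travel":[5.3,-53,17.8],"roll":0},{"jaw":0.35,"travel":[6,-61,17.8],"roll":0},{"jaw":0.35,"travel":[6.6,-66,17.5],"roll":0},{"jaw":0.35,"travel":[7,-70,16],"roll":0},{"jaw":0.35,"travel":[7,-70,16],"roll":0}]' | grep -v rot; python3 tilt.py
```

```text
time_s: 7.05
position: [0.5541, 0.208, 0.2579]
ft_force: [-0.4, 0.9, -2.9]
grip_width: 0.0276
gripper_force: 14.2
[0.55406814 0.20832346 0.25799605] 0.027965168924031444 14.216040526516736
[0.553  0.2322 0.0992]
[0.5537 0.2264 0.0932]
[0.5549 0.2156 0.0765]
[0.5566 0.2007 0.0529]
[0.5555 0.2094 0.1116]
```

```bash
python3 -m creep '[{"jaw":0.343,"travel":[0,0,2],"roll":0},{"jaw":0.343,"travel":[0,0,2],"roll":0},{"jaw":0.343,"travel":[0,0,2],"roll":0}]' | grep -v rot; python3 tilt.py
```

```text
time_s: 7.4
position: [0.5541, 0.2087, 0.2605]
ft_force: [-0.2, -0.3, -0.4]
grip_width: 0.0279
gripper_force: 10.7
[0.55406331 0.20867238 0.26050768] 0.02771058335971717 10.715928599238396
[0.5531 0.2329 0.1048]
[0.554  0.225  0.0936]
[0.5573 0.1951 0.0785]
[0.5561 0.2055 0.1042]
[0.5559 0.2072 0.1135]
```

Run:
```python
from h import *
w=np.load('pics/wl.npz')
for v in range(250,440,5): print(v,np.round(wpt(w,320,v),4),w['im'][v,320])
```

```text
250 [ 5.565e-01  2.062e-01 -1.000e-04] [152 171 151]
255 [ 0.5569  0.2025 -0.0008] [151 171 152]
260 [ 0.5573  0.1988 -0.0016] [153 172 155]
265 [ 5.576e-01  1.958e-01 -1.000e-04] [154 173 155]
270 [0.5533 0.2315 0.1031] [110 101  91]
275 [0.5534 0.2302 0.1045] [98 95 86]
280 [0.5583 0.1887 0.0082] [67 73 69]
285 [5.591e-01 1.818e-01 3.000e-04] [75 88 77]
290 [ 5.595e-01  1.778e-01 -5.000e-04] [69 85 72]
295 [5.599e-01 1.745e-01 3.000e-04] [71 85 75]
300 [ 0.5604  0.1702 -0.0009] [77 89 81]
305 [5.607e-01 1.671e-01 5.000e-04] [76 87 79]
310 [0.5611 0.1633 0.0006] [ 89 105  93]
315 [0.5601 0.1718 0.0242] [19 22 16]
320 [0.5586 0.1843 0.0538] [21 23 14]
325 [0.5573 0.1951 0.0785] [10 13 10]
330 [0.5566 0.2009 0.0932] [10  8 15]
335 [0.556  0.2068 0.1072] [20 14 24]
340 [0.5557 0.2088 0.1142] [101  97  90]
345 [0.556  0.2064 0.1137] [108 109  99]
350 [0.5646 0.1307 0.0009] [129 144 128]
355 [5.651e-01 1.261e-01 5.000e-04] [152 172 155]
360 [ 0.5657  0.1208 -0.0007] [153 170 154]
365 [ 5.662e-01  1.164e-01 -3.000e-04] [155 173 156]
370 [ 5.667e-01  1.116e-01 -5.000e-04] [152 168 153]
375 [ 5.672e-01  1.071e-01 -1.000e-04] [150 168 152]
380 [5.677e-01 1.024e-01 2.000e-04] [152 172 155]
385 [5.682e-01 9.760e-02 3.000e-04] [150 170 151]
390 [ 5.688e-01  9.190e-02 -4.000e-04] [152 169 153]
395 [ 0.5694  0.0866 -0.0006] [155 171 156]
400 [ 0.57    0.0808 -0.0011] [152 173 156]
405 [ 0.5706  0.0758 -0.0006] [151 168 150]
410 [0.5544 0.2188 0.1625] [18 18 18]
415 [0.5545 0.2179 0.1634] [ 7  6 14]
420 [0.5545 0.2184 0.1657] [ 0 12 11]
425 [0.5544 0.219  0.1679] [10 10  8]
430 [0.5543 0.2199 0.1704] [ 9 10  3]
435 [0.5544 0.2189 0.1711] [ 8 11 19]
```

```bash
cat > rim.py <<'E'
from h import *
p=camera_params('wrist');im,d=get_image('wrist');w=dict(d=d,K=np.array(p['mtx']),E=np.array(p['extrinsics']));np.savez('pics/wl.npz',im=im,**w)
z=observe()['position'][2]-.155
A=np.array([[*wpt(w,320,v),v] for v in range(240,400)]);A=A[(A[:,2]>z-.03)&(A[:,2]<z+.04)&(im[A[:,3].astype(int),320].sum(1)>150)]
print(np.round(A[::2],4),'grasp z',z)
E
python3 -m creep '[{"jaw":0.337,"travel":[0,0,0],"roll":0},{"jaw":0.337,"travel":[0,0,0],"roll":0},{"jaw":0.337,"travel":[0,0,0],"roll":0}]' | grep -v rot; python3 rim.py
```

```text
time_s: 7.75
position: [0.5542, 0.2085, 0.2604]
ft_force: [0.6, -0.2, 0.3]
grip_width: 0.0282
gripper_force: 6.2
[[5.533e-01 2.324e-01 1.038e-01 2.680e+02]
 [5.533e-01 2.320e-01 1.049e-01 2.700e+02]
 [5.534e-01 2.312e-01 1.047e-01 2.720e+02]
 [5.535e-01 2.301e-01 1.041e-01 2.740e+02]
 [5.536e-01 2.298e-01 1.050e-01 2.760e+02]
 [5.557e-01 2.096e-01 1.145e-01 3.380e+02]
 [5.558e-01 2.084e-01 1.138e-01 3.400e+02]
 [5.558e-01 2.082e-01 1.149e-01 3.420e+02]
 [5.559e-01 2.074e-01 1.149e-01 3.440e+02]] grasp z 0.10541126904404277
```

```bash
python3 -m creep '[{"jaw":0.34,"travel":[0.6,-6,0.5],"roll":0},{"jaw":0.34,"travel":[1.3,-13,1],"roll":0},{"jaw":0.34,"travel":[2,-20,1.5],"roll":0},{"jaw":0.34,"travel":[2.9,-29,1.5],"roll":0},{"jaw":0.34,"travel":[3.7,-37,1],"roll":0},{"jaw":0.34,"travel":[3.7,-37,1],"roll":0}]' | grep -v rot; python3 rim.py
```

```text
time_s: 8.4
position: [0.558, 0.1702, 0.2611]
ft_force: [2.3, -0.6, 2.2]
grip_width: 0.028
gripper_force: 7.6
[[5.576e-01 1.904e-01 7.650e-02 2.530e+02]
 [5.576e-01 1.904e-01 7.910e-02 2.550e+02]
 [5.575e-01 1.905e-01 8.210e-02 2.570e+02]
 [5.575e-01 1.909e-01 8.590e-02 2.590e+02]
 [5.574e-01 1.913e-01 8.950e-02 2.610e+02]
 [5.574e-01 1.913e-01 9.170e-02 2.630e+02]
 [5.575e-01 1.909e-01 9.290e-02 2.650e+02]
 [5.575e-01 1.908e-01 9.490e-02 2.670e+02]
 [5.574e-01 1.913e-01 9.850e-02 2.690e+02]
 [5.574e-01 1.915e-01 1.011e-01 2.710e+02]
 [5.574e-01 1.910e-01 1.018e-01 2.730e+02]
 [5.573e-01 1.915e-01 1.051e-01 2.750e+02]
 [5.573e-01 1.917e-01 1.074e-01 2.770e+02]
 [5.573e-01 1.917e-01 1.094e-01 2.790e+02]
 [5.573e-01 1.916e-01 1.111e-01 2.810e+02]
 [5.574e-01 1.910e-01 1.114e-01 2.830e+02]
 [5.574e-01 1.905e-01 1.119e-01 2.850e+02]
 [5.575e-01 1.897e-01 1.119e-01 2.870e+02]
 [5.576e-01 1.891e-01 1.122e-01 2.890e+02]
 [5.577e-01 1.882e-01 1.119e-01 2.910e+02]
 [5.601e-01 1.651e-01 1.116e-01 3.470e+02]
 [5.601e-01 1.649e-01 1.126e-01 3.490e+02]
 [5.602e-01 1.643e-01 1.132e-01 3.510e+02]] grasp z 0.10621311798237867
```

Upright now, with the rim flat at z≈0.112. Letting go, rising and looking.

```bash
python3 -m creep '[{"jaw":0.2,"travel":[0,0,0],"roll":0},{"jaw":-0.2,"travel":[0,0,0],"roll":0},{"jaw":-1,"travel":[0,0,0],"roll":0},{"jaw":-1,"travel":[0,0,0],"roll":0},{"jaw":-1,"travel":[0,0,0],"roll":0},{"jaw":-1,"travel":[0,0,0],"roll":0},{"jaw":-1,"travel":[0,0,30],"roll":0},{"jaw":-1,"travel":[0,0,70],"roll":0},{"jaw":-1,"travel":[0,0,110],"roll":0},{"jaw":-1,"travel":[0,0,140],"roll":0},{"jaw":-1,"travel":[0,0,140],"roll":0},{"jaw":-1,"travel":[0,0,140],"roll":0}]' | grep -v rot
python3 - <<'E'
from h import *
p=camera_params('wrist');im,d=get_image('wrist');cv2.imwrite('pics/w3.png',im[:,:,::-1]);np.savez('pics/w3.npz',im=im,d=d,K=p['mtx'],E=p['extrinsics'])
E
```

```text
time_s: 9.65
position: [0.5576, 0.1714, 0.4012]
ft_force: [0.1, -0.3, -0.3]
grip_width: 0.0854
gripper_force: 0.0
```

View pics/w3.png

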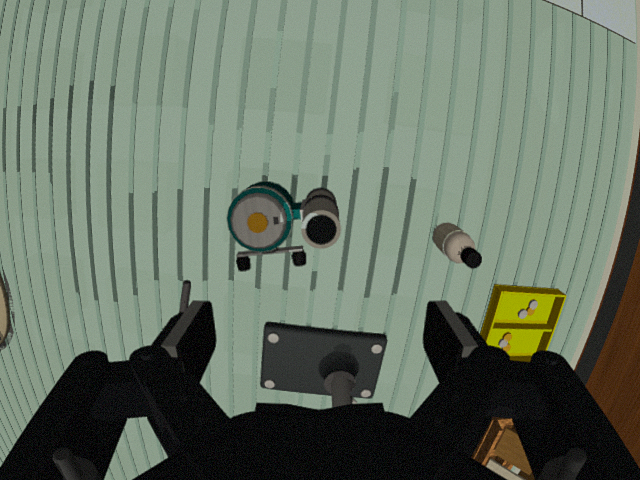

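The reel stands upright: tube top hole at (321,229), brass boss at (258,222), crank on the −y side. The holder's foot screws are at (274,338), (377,349), (267,384) and (366,392), and the stub tip is at about (341,378).

Run:
```python
from h import *
w=np.load('pics/w3.npz');f=lambda u,v,z:fray(w['K'],w['E'],u,v,z)
im=w['im'];hsv=cv2.cvtColor(im,cv2.COLOR_RGB2HSV)
m=cv2.inRange(hsv,(10,120,90),(28,255,255));m[:, :235]=0;m[:,290:]=0;m[:195]=0;m[250:]=0
M=cv2.moments(m,True);b=(M['m10']/M['m00'],M['m01']/M['m00'])
g=(im.max(2)<45).astype(np.uint8);g[:, :295]=0;g[:,345:]=0;g[:205]=0;g[245:]=0
n,l,s,c=cv2.connectedComponentsWithStats(g);k=1+s[1:,4].argmax();print('boss',b,'hole',c[k],s[k])
B=f(*b,.069);T=f(*c[k],.111);print(B,T,'dist',np.hypot(*(T-B)[:2]),'yaw own x',np.degrees(np.arctan2(T[1]-B[1],T[0]-B[0])))
S=[f(*q,.017) for q in [(274,338),(377,349),(267,384),(366,392)]]
print(np.round(S,4));
for i,j in[(0,1),(2,3)]: print(np.degrees(np.arctan2(*(S[j]-S[i])[[1,0]])))
print('centre',np.mean(S,0),'tube row edges',[np.round(wpt(w,320,v),4) for v in (212,246)])
```

```text
boss (256.965625, 222.365625) hole [320.75914634 229.19817073] [306 215  30  29 656]
[0.50745162 0.16448982 0.069     ] [0.55991335 0.17503768 0.111     ] dist 0.053511592953484795 yaw own x 11.368215376862096
[[ 0.5251  0.0221  0.017 ]
 [ 0.6412  0.0191  0.017 ]
 [ 0.5199 -0.0448  0.017 ]
 [ 0.6393 -0.0447  0.017 ]]
-1.4675193128098594
0.03379748753441009
centre [ 0.58136507 -0.01208648  0.017     ] tube row edges [array([0.558 , 0.1875, 0.1109]), array([0.5607, 0.1623, 0.1108])]
```

```bash
python3 -m creep '[{"jaw":-1,"travel":[42,-184,0],"roll":0},{"jaw":-1,"travel":[42,-184,0],"roll":0},{"jaw":-1,"travel":[42,-184,0],"roll":0},{"jaw":-1,"travel":[42,-184,0],"roll":0},{"jaw":-1,"travel":[42,-184,0],"roll":0},{"jaw":-1,"travel":[42,-184,0],"roll":0},{"jaw":-1,"travel":[42,-184,0],"roll":0}]' | grep -v rot
python3 - <<'E'
from h import *
print(observe()['position'])
p=camera_params('wrist');im,d=get_image('wrist');cv2.imwrite('pics/w4.png',im[:,:,::-1]);np.savez('pics/w4.npz',im=im,d=d,K=p['mtx'],E=p['extrinsics'])
E
```

```text
time_s: 10.4
position: [0.5996, -0.0117, 0.4004]
ft_force: [0.7, -0.5, -0.2]
grip_width: 0.0853
gripper_force: 0.0
[ 0.59963056 -0.01165759  0.40040399]
```

View pics/w4.png

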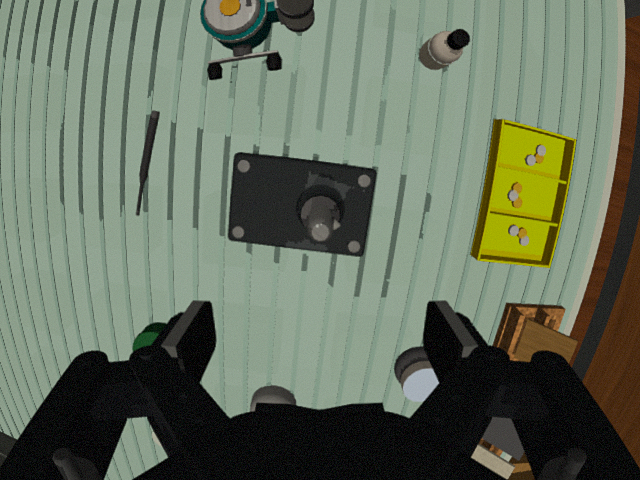

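The stub tip is at about (320,231) with the button showing at about (338,224). The screws are at (244,166), (365,181), (237,232) and (354,246), and the reel is still standing at the top.

Run:
```python
from h import *
w=np.load('pics/w4.npz');f=lambda u,v,z:fray(w['K'],w['E'],u,v,z)
px=[];T=[]
for v in range(180,260):
    for u in range(295,350):
        q=wpt(w,u,v)
        if q[2]>.1015: px.append((u,v))
        if .05<q[2]<.09: T.append(q)
px=np.array(px,float);T=np.array(T)
print(len(px),px.mean(0),px.min(0),px.max(0),'tip',f(*((px.min(0)+px.max(0))/2),.105),f(*px.mean(0),.105))
print('stub surf x mid',T[:,0].min(),T[:,0].max(),T[:,1].max())
S=[f(*q,.0165) for q in [(244,166),(365,181),(237,232),(354,246)]];print(np.round(S,4))
for i,j in[(0,1),(2,3)]: print(np.degrees(np.arctan2(*(S[j]-S[i])[[1,0]])))
print('centre',np.mean(S,0),'button',f(338,224,.075))
```

```text
330 [319.96060606 230.24545455] [299. 185.] [346. 253.] tip [ 0.60200297 -0.00143572  0.105     ] [ 0.60107557 -0.01006179  0.105     ]
stub surf x mid 0.5915807189903057 0.6169023118907611 -0.001256440298767321
[[ 0.5245  0.0225  0.0165]
 [ 0.6413  0.0199  0.0165]
 [ 0.5216 -0.0437  0.0165]
 [ 0.6392 -0.0457  0.0165]]
-1.2693931751022347
-0.9618997999323649
centre [ 0.58167647 -0.0117265   0.0165    ] button [ 0.61603394 -0.0110948   0.075     ]
```

```bash
python3 -m creep '[{"jaw":-1,"travel":[-39.7,186.7,0],"roll":0},{"jaw":-1,"travel":[-39.7,186.7,0],"roll":0},{"jaw":-1,"travel":[-39.7,186.7,0],"roll":0},{"jaw":-1,"travel":[-39.7,186.7,0],"roll":0},{"jaw":-1,"travel":[-39.7,186.7,0],"roll":0},{"jaw":-1,"travel":[-39.7,186.7,0],"roll":0},{"jaw":-1,"travel":[-39.7,186.7,-40],"roll":0},{"jaw":-1,"travel":[-39.7,186.7,-80],"roll":0},{"jaw":-1,"travel":[-39.7,186.7,-115],"roll":0},{"jaw":-1,"travel":[-39.7,186.7,-140],"roll":0},{"jaw":-1,"travel":[-39.7,186.7,-150],"roll":0},{"jaw":-1,"travel":[-39.7,186.7,-150],"roll":0}]' 80| grep -v rot; python3 -m creep '[{"jaw":1,"travel":[0,0,0],"roll":0},{"jaw":1,"travel":[0,0,0],"roll":0},{"jaw":1,"travel":[0,0,0],"roll":0},{"jaw":1,"travel":[0,0,0],"roll":0},{"jaw":1,"travel":[0,0,0],"roll":0},{"jaw":1,"travel":[0,0,0],"roll":0},{"jaw":1,"travel":[0,0,0],"roll":0},{"jaw":1,"travel":[0,0,0],"roll":0}]' 80| grep -v rot; python3 rim.py
```

```text
time_s: 11.65
position: [0.5602, 0.1736, 0.2504]
ft_force: [0.0, -0.9, 0.3]
grip_width: 0.0855
gripper_force: 0.0
time_s: 12.45
position: [0.5599, 0.1742, 0.2521]
ft_force: [-2.7, -1.0, 5.4]
grip_width: 0.0267
gripper_force: 78.2
[[5.601e-01 1.899e-01 6.760e-02 2.630e+02]
 [5.601e-01 1.897e-01 7.080e-02 2.660e+02]
 [5.601e-01 1.895e-01 7.270e-02 2.680e+02]
 [5.600e-01 1.900e-01 7.630e-02 2.700e+02]
 [5.600e-01 1.897e-01 7.800e-02 2.720e+02]
 [5.600e-01 1.897e-01 8.020e-02 2.740e+02]
 [5.601e-01 1.893e-01 8.130e-02 2.760e+02]
 [5.600e-01 1.900e-01 8.510e-02 2.780e+02]
 [5.600e-01 1.897e-01 8.650e-02 2.800e+02]
 [5.600e-01 1.893e-01 8.760e-02 2.820e+02]
 [5.600e-01 1.892e-01 8.920e-02 2.840e+02]
 [5.599e-01 1.902e-01 9.370e-02 2.860e+02]
 [5.599e-01 1.904e-01 9.580e-02 2.880e+02]
 [5.599e-01 1.900e-01 9.690e-02 2.900e+02]
 [5.600e-01 1.895e-01 9.740e-02 2.920e+02]
 [5.600e-01 1.893e-01 9.870e-02 2.940e+02]
 [5.599e-01 1.896e-01 1.011e-01 2.960e+02]
 [5.600e-01 1.895e-01 1.025e-01 2.980e+02]
 [5.599e-01 1.898e-01 1.049e-01 3.000e+02]
 [5.599e-01 1.895e-01 1.058e-01 3.020e+02]
 [5.599e-01 1.899e-01 1.082e-01 3.040e+02]
 [5.599e-01 1.893e-01 1.085e-01 3.060e+02]
 [5.599e-01 1.897e-01 1.108e-01 3.080e+02]
 [5.600e-01 1.889e-01 1.106e-01 3.100e+02]
 [5.600e-01 1.889e-01 1.120e-01 3.120e+02]
 [5.602e-01 1.872e-01 1.103e-01 3.140e+02]
 [5.602e-01 1.867e-01 1.108e-01 3.160e+02]
 [5.626e-01 1.644e-01 1.113e-01 3.710e+02]
 [5.628e-01 1.630e-01 1.107e-01 3.730e+02]
 [5.629e-01 1.621e-01 1.106e-01 3.750e+02]
 [5.630e-01 1.611e-01 1.106e-01 3.770e+02]] grasp z 0.09710683703693065
```

```bash
python3 -m creep '[{"jaw":1,"travel":[0,0,15],"roll":0},{"jaw":1,"travel":[0,0,45],"roll":0},{"jaw":1,"travel":[0,0,85],"roll":0},{"jaw":1,"travel":[0,0,115],"roll":0},{"jaw":1,"travel":[0,0,125],"roll":0},{"jaw":1,"travel":[10,-45,125],"roll":-0.1},{"jaw":1,"travel":[20,-90,125],"roll":-0.218},{"jaw":1,"travel":[30,-135,125],"roll":-0.218},{"jaw":1,"travel":[37,-170,125],"roll":-0.218},{"jaw":1,"travel":[41.5,-187,125],"roll":-0.218},{"jaw":1,"travel":[41.5,-187,125],"roll":-0.218},{"jaw":1,"travel":[41.5,-187,125],"roll":-0.218}]' 80
python3 - <<'E'
from h import *
im,P=cloud('side');cv2.imwrite('pics/s3.png',cv2.resize(im[150:350,200:450],None,fx=3,fy=3)[:,:,::-1])
print(observe()['position'])
p=camera_params('wrist');im,d=get_image('wrist');np.savez('pics/w5.npz',im=im,d=d,K=p['mtx'],E=p['extrinsics'])
E
```

```text
time_s: 13.7
position: [0.6015, -0.0122, 0.3754]
tool_rot: [[0.111, 0.994, -0.002], [0.994, -0.111, 0.001], [0.001, -0.002, -1.0]]
ft_force: [0.0, 0.4, -2.6]
grip_width: 0.0264
gripper_force: 79.2
[ 0.60138488 -0.01172698  0.37564828]
```

View pics/s3.png

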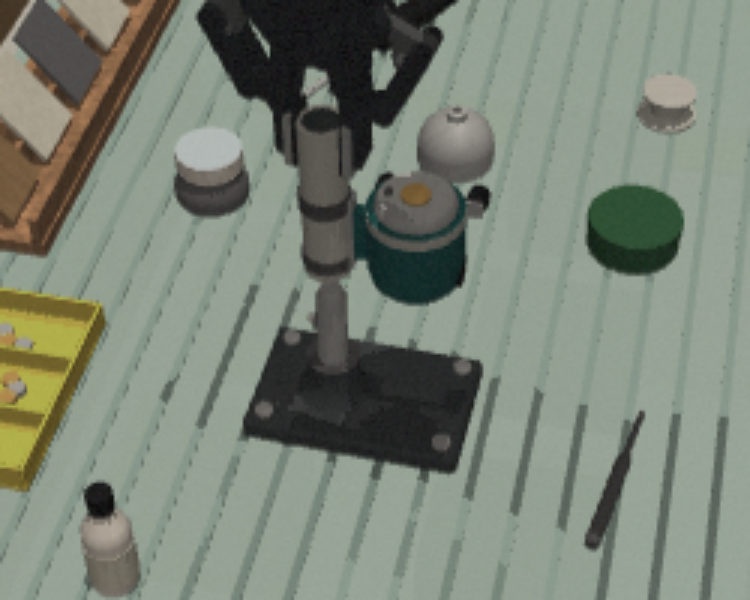

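The side view shows the tube vertical, its mouth at (328,270) right above the stub tip at (332,285), and the drum on the far (−x) side. Descending in stages while watching the force.

```bash
python3 -m creep '[{"jaw":1,"travel":[0,0,-8],"roll":0},{"jaw":1,"travel":[0,0,-16],"roll":0},{"jaw":1,"travel":[0,0,-22],"roll":0},{"jaw":1,"travel":[0,0,-28],"roll":0},{"jaw":1,"travel":[0,0,-34],"roll":0},{"jaw":1,"travel":[0,0,-34],"roll":0}]' | grep -v rot
```

```text
time_s: 14.4
position: [0.6015, -0.0129, 0.3412]
ft_force: [0.1, -0.5, -3.6]
grip_width: 0.0265
gripper_force: 79.2
```

```bash
python3 -m creep '[{"jaw":1,"travel":[0,0,-6],"roll":0},{"jaw":1,"travel":[0,0,-11],"roll":0},{"jaw":1,"travel":[0,0,-16],"roll":0},{"jaw":1,"travel":[0,0,-21],"roll":0},{"jaw":1,"travel":[0,0,-21],"roll":0}]' | grep -v rot;  python3 -m creep '[{"jaw":1,"travel":[0,0,-6],"roll":0},{"jaw":1,"travel":[0,0,-12],"roll":0},{"jaw":1,"travel":[0,0,-17],"roll":0},{"jaw":1,"travel":[0,0,-21],"roll":0},{"jaw":1,"travel":[0,0,-21],"roll":0}]' | grep -v rot
```

```text
time_s: 14.9
position: [0.6009, -0.0128, 0.3205]
ft_force: [-5.4, 0.2, -2.9]
grip_width: 0.0266
gripper_force: 79.7
time_s: 15.4
position: [0.6007, -0.0128, 0.2991]
ft_force: [-5.7, -0.8, -4.1]
grip_width: 0.0268
gripper_force: 79.5
```

```bash
python3 -m creep '[{"jaw":1,"travel":[0,0,-2],"roll":0},{"jaw":1,"travel":[0,0,-4],"roll":0},{"jaw":1,"travel":[0,0,-4],"roll":0},{"jaw":1,"travel":[0,0,-4],"roll":0}]' | grep -v rot
```

```text
time_s: 15.8
position: [0.6006, -0.0128, 0.297]
ft_force: [-9.9, 0.3, 8.0]
grip_width: 0.0262
gripper_force: 81.1
```

Seated: the foot height is 45 mm and it pushes back at 8 N. Releasing, rising and checking yaw and height.

```bash
python3 -m creep '[{"jaw":0.2,"travel":[0,0,-2],"roll":0},{"jaw":-0.3,"travel":[0,0,0],"roll":0},{"jaw":-1,"travel":[0,0,0],"roll":0},{"jaw":-1,"travel":[0,0,0],"roll":0},{"jaw":-1,"travel":[0,0,0],"roll":0},{"jaw":-1,"travel":[0,0,0],"roll":0},{"jaw":-1,"travel":[0,0,30],"roll":0},{"jaw":-1,"travel":[0,0,70],"roll":0},{"jaw":-1,"travel":[0,0,110],"roll":0},{"jaw":-1,"travel":[0,0,140],"roll":0},{"jaw":-1,"travel":[0,0,140],"roll":0},{"jaw":-1,"travel":[0,0,140],"roll":0}]' | grep -v rot
cat > chk.py <<'E'
from h import *
p=camera_params('wrist');im,d=get_image('wrist');w=dict(d=d,K=np.array(p['mtx']),E=np.array(p['extrinsics']));np.savez('pics/w6.npz',im=im,**w);cv2.imwrite('pics/w6.png',im[:,:,::-1])
f=lambda u,v,z:fray(w['K'],w['E'],u,v,z)
hsv=cv2.cvtColor(im,cv2.COLOR_RGB2HSV)
m=cv2.inRange(hsv,(10,120,90),(28,255,255));m[:,400:]=0
n,l,s,c=cv2.connectedComponentsWithStats(m);o=np.argsort(-s[1:,4])[:3]+1
print('boss cands',[(c[k].round(1).tolist(),int(s[k,4])) for k in o]);
g=(im.max(2)<45).astype(np.uint8);g[:,:280]=0;g[:,370:]=0;g[:180]=0;g[290:]=0
n,l,s2,c2=cv2.connectedComponentsWithStats(g)
q=[k for k in range(1,n) if s2[k,4]>200];print('holes',[(c2[k].round(1).tolist(),s2[k].tolist()) for k in q])
B=f(*c[o[0]],.114);k=q[0];T=f(*c2[k],.157);print(B,T,np.hypot(*(T-B)[:2]),np.degrees(np.arctan2(*(T-B)[[1,0]])))
u,v=c2[k];
for du in (-25,-24,-23,-22,-21,-20,-19,20,21,22,23,24): print(np.round(wpt(w,u+du,v),4))
print(observe()['position'])
E
python3 chk.py
```

```text
time_s: 17.0
position: [0.6014, -0.0128, 0.4361]
ft_force: [-0.1, 0.4, -1.6]
grip_width: 0.0853
gripper_force: 0.0
boss cands [([249.8, 227.8], 340)]
holes [([326.6, 201.1], [280, 180, 86, 58, 2396]), ([313.2, 237.8], [298, 224, 31, 28, 641])]
[ 0.54668003 -0.01007901  0.114     ] [0.61110776 0.01249295 0.157     ] 0.06826731839366257 19.307674039385866
[ 0.5878 -0.0028  0.0587]
[ 0.5892 -0.0017  0.0655]
[ 5.907e-01 -1.000e-04  7.560e-02]
[0.5919 0.0006 0.0798]
[5.928e-01 5.000e-04 8.020e-02]
[0.5944 0.0029 0.0942]
[0.5954 0.0034 0.0974]
[ 0.6326 -0.0159  0.0145]
[ 0.6336 -0.0159  0.0152]
[ 0.6347 -0.0159  0.0154]
[ 0.6357 -0.016   0.0158]
[ 0.6369 -0.0164  0.0143]
[ 0.60151629 -0.01286564  0.43511835]
```

Run:
```python
from h import *
w=np.load('pics/w6.npz');f=lambda u,v,z:fray(w['K'],w['E'],u,v,z)
B=f(249.8,227.8,.114);T=f(313.2,237.8,.156);print(B,T,np.hypot(*(T-B)[:2]),np.degrees(np.arctan2(*(T-B)[[1,0]])))
print([np.round(wpt(w,313.2,v),4).tolist() for v in (220,221,222,254,255)])
cv2.imwrite('pics/c6.png',np.vstack([cv2.resize(w['im'][190:290,220:370],(450,300),interpolation=2)[:,:,::-1]]))
im,d=get_image('side');P=cloud('side',im,d)[1]
a=cv2.resize(im[180:290,270:370],None,fx=5,fy=5,interpolation=2)[:,:,::-1];cv2.imwrite('pics/c7.png',np.hstack([a,a[:, :0]]))
b=np.zeros((550,800,3),np.uint8);b[:,:500]=a;b[:200,500:]=cv2.resize(w['im'][190:290,220:370],(300,200))[:,:,::-1];cv2.imwrite('pics/c8.png',b)
```

```text
[ 0.54667214 -0.01003564  0.114     ] [ 0.5991102  -0.01244574  0.156     ] 0.052493408207561744 -2.6315089399880676
[[0.6006, 0.0002, 0.1561], [0.6005, -0.0006, 0.1555], [0.5983, -0.0133, 0.1049], [0.5977, -0.0242, 0.1561], [0.5977, -0.0248, 0.1567]]
```

View pics/c8.png

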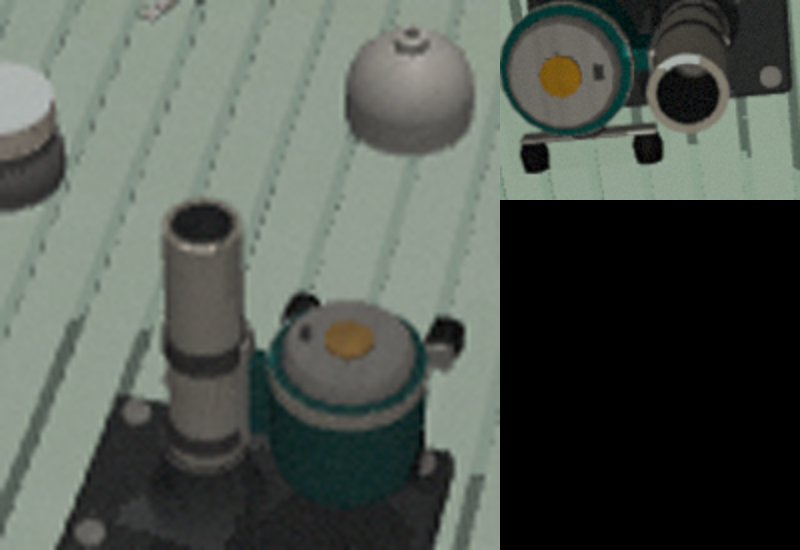

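That was my last picture view. It shows the reel upright on the shoulder, with the tube at (205,340), the drum on the −x side, yaw within 2° of the holder and the rim height right (0.156 against 0.157). Next is the cone: I move over it with the jaws turned to close along y.

```bash
python3 -m creep '[{"jaw":-1,"travel":[-33,-253,0],"roll":-1.459},{"jaw":-1,"travel":[-33,-253,0],"roll":-1.459},{"jaw":-1,"travel":[-33,-253,0],"roll":-1.459},{"jaw":-1,"travel":[-33,-253,0],"roll":-1.459},{"jaw":-1,"travel":[-33,-253,-40],"roll":-1.459},{"jaw":-1,"travel":[-33,-253,-80],"roll":-1.459},{"jaw":-1,"travel":[-33,-253,-105],"roll":-1.459},{"jaw":-1,"travel":[-33,-253,-105],"roll":-1.459},{"jaw":-1,"travel":[-33,-253,-105],"roll":-1.459},{"jaw":-1,"travel":[-33,-253,-105],"roll":-1.459},{"jaw":-1,"travel":[-33,-253,-105],"roll":-1.459},{"jaw":-1,"travel":[-33,-253,-105],"roll":-1.459}]'
python3 - <<'E'
from h import *
p=camera_params('wrist');im,d=get_image('wrist');w=dict(d=d,K=np.array(p['mtx']),E=np.array(p['extrinsics']));np.savez('pics/w7.npz',im=im,**w)
print(observe()['position'])
A=np.array([[*wpt(w,u,v),u,v] for v in range(60,330) for u in range(180,460)])
m=(A[:,2]>.006)&(A[:,2]<.06)&(abs(A[:,0]-.568)<.06)&(abs(A[:,1]+.266)<.06);A=A[m]
print(len(A),A.min(0).round(4),A.max(0).round(4))
C=A[A[:,2]>.043];print('ring',len(C),C.mean(0).round(4))
# sphere-ish/circle fit on horizontal slices
for z0,z1 in((.012,.02),(.02,.03),(.03,.038),(.038,.043)):
    B=A[(A[:,2]>z0)&(A[:,2]<z1)]
    if len(B)>30:
        M=np.c_[2*B[:,:2],np.ones(len(B))];s,*_=np.linalg.lstsq(M,(B[:,:2]**2).sum(1),rcond=None);print(z0,len(B),s[:2].round(4),np.sqrt(s[2]+s[0]**2+s[1]**2).round(4))
E
```

```text
time_s: 18.3
position: [0.5685, -0.2658, 0.3303]
tool_rot: [[1.0, 0.004, -0.001], [0.004, -1.0, 0.001], [-0.001, -0.001, -1.0]]
ft_force: [-0.2, 0.7, -0.5]
grip_width: 0.0854
gripper_force: 0.0
[ 0.56853836 -0.26583362  0.33054252]
4141 [ 5.440e-01 -2.978e-01  6.000e-03  2.870e+02  1.890e+02] [ 5.985e-01 -2.414e-01  4.820e-02  3.590e+02  2.620e+02]
ring 303 [ 5.702000e-01 -2.698000e-01  4.590000e-02  3.236568e+02  2.368944e+02]
0.012 174 [ 0.5695 -0.2698] 0.0285
0.02 1032 [ 0.5701 -0.2698] 0.0255
0.03 1831 [ 0.57   -0.2697] 0.0189
0.038 739 [ 0.5695 -0.2697] 0.0116
```

```bash
python3 -m creep '[{"jaw":-1,"travel":[1.3,-3.9,-50],"roll":0},{"jaw":-1,"travel":[1.3,-3.9,-95],"roll":0},{"jaw":-1,"travel":[1.3,-3.9,-130],"roll":0},{"jaw":-1,"travel":[1.3,-3.9,-148],"roll":0},{"jaw":-1,"travel":[1.3,-3.9,-156],"roll":0},{"jaw":-1,"travel":[1.3,-3.9,-156],"roll":0},{"jaw":-1,"travel":[1.3,-3.9,-156],"roll":0}]' 30| grep -v rot; python3 -m creep '[{"jaw":1,"travel":[0,0,0],"roll":0},{"jaw":1,"travel":[0,0,0],"roll":0},{"jaw":1,"travel":[0,0,0],"roll":0},{"jaw":1,"travel":[0,0,0],"roll":0},{"jaw":1,"travel":[0,0,0],"roll":0},{"jaw":1,"travel":[0,0,0],"roll":0}]' 30| grep -v rot
```

```text
time_s: 19.05
position: [0.5701, -0.2699, 0.1763]
ft_force: [0.4, 0.4, -0.4]
grip_width: 0.0854
gripper_force: 0.0
time_s: 19.65
position: [0.57, -0.2699, 0.1766]
ft_force: [-2.1, 0.9, 5.1]
grip_width: 0.0562
gripper_force: 31.5
```

```bash
python3 -m creep '[{"jaw":1,"travel":[0,0,30],"roll":0},{"jaw":1,"travel":[-10,0,80],"roll":0},{"jaw":1,"travel":[-23.5,0,125],"roll":0},{"jaw":1,"travel":[-23.5,20,140],"roll":0},{"jaw":1,"travel":[-23.5,65,140],"roll":0},{"jaw":1,"travel":[-23.5,110,140],"roll":0},{"jaw":1,"travel":[-23.5,155,140],"roll":0},{"jaw":1,"travel":[-23.5,200,140],"roll":0},{"jaw":1,"travel":[-23.5,240,140],"roll":0},{"jaw":1,"travel":[-23.5,259.5,140],"roll":0},{"jaw":1,"travel":[-23.5,259.5,140],"roll":0},{"jaw":1,"travel":[-23.5,259.5,140],"roll":0}]' 30| grep -v rot
python3 - <<'E'
from h import *
im,P=cloud('side');print(observe()['position'])
# drum rim/teal top & cone in side view: silhouettes by depth
for z0,z1 in ((.145,.165),(.165,.185),(.065,.095)):
    m=(abs(P[...,0]-.5465)<.034)&(abs(P[...,1]+.01)<.04)&(P[...,2]>z0)&(P[...,2]<z1);B=P[m]
    if len(B)>20:
        x=B[:,0];print(z0,len(B),x.min().round(4),x.max().round(4),((x.min()+x.max())/2).round(4),'front y',B[:,1].max().round(4))
E
```

```text
time_s: 20.85
position: [0.5463, -0.0099, 0.3151]
ft_force: [-0.1, -1.3, 0.3]
grip_width: 0.0559
gripper_force: 32.6
[ 0.54635052 -0.01060407  0.31506117]
0.145 208 0.517 0.5718 0.5444 front y 0.03
0.165 244 0.5191 0.558 0.5386 front y 0.0297
0.065 395 0.5132 0.5799 0.5466 front y 0.0219
```

```bash
python3 -m creep '[{"jaw":1,"travel":[0,0,-10],"roll":0},{"jaw":1,"travel":[0,0,-20],"roll":0},{"jaw":1,"travel":[0,0,-26],"roll":0},{"jaw":1,"travel":[0,0,-31],"roll":0},{"jaw":1,"travel":[0,0,-31],"roll":0}]'| grep -v rot; python3 -m creep '[{"jaw":1,"travel":[0,0,-2],"roll":0},{"jaw":1,"travel":[0,0,-4],"roll":0},{"jaw":1,"travel":[0,0,-5.5],"roll":0},{"jaw":1,"travel":[0,0,-5.5],"roll":0}]'| grep -v rot
```

```text
time_s: 21.4
position: [0.5463, -0.0105, 0.2833]
ft_force: [-0.2, 0.2, -0.1]
grip_width: 0.0559
gripper_force: 32.6
time_s: 21.8
position: [0.5464, -0.0102, 0.2788]
ft_force: [-1.2, -0.1, 1.0]
grip_width: 0.0559
gripper_force: 32.7
```

```bash
python3 -m creep '[{"jaw":1,"travel":[0,0,-1.5],"roll":0},{"jaw":1,"travel":[0,0,-1.5],"roll":0}]'| grep -v rot; python3 -m creep '[{"jaw":0,"travel":[0,0,1],"roll":0},{"jaw":-1,"travel":[0,0,1],"roll":0},{"jaw":-1,"travel":[0,0,1],"roll":0},{"jaw":-1,"travel":[0,0,1],"roll":0},{"jaw":-1,"travel":[0,0,1],"roll":0},{"jaw":-1,"travel":[0,0,30],"roll":0},{"jaw":-1,"travel":[0,0,70],"roll":0},{"jaw":-1,"travel":[0,0,110],"roll":0},{"jaw":-1,"travel":[0,0,140],"roll":0},{"jaw":-1,"travel":[0,0,140],"roll":0}]' | grep -v rot
cat > fin.py <<'E'
from h import *
p=camera_params('wrist');im,d=get_image('wrist');w=dict(d=d,K=np.array(p['mtx']),E=np.array(p['extrinsics']))
print(observe()['position'])
A=np.array([wpt(w,u,v) for v in range(60,400) for u in range(180,460)])
D=A[(abs(A[:,0]-.5465)<.035)&(abs(A[:,1]+.01)<.035)&(A[:,2]>.1)&(A[:,2]<.17)]
print('top z',np.percentile(D[:,2],99).round(4))
for z0,z1 in((.105,.118),(.118,.128),(.128,.136),(.136,.142),(.142,.147)):
    B=D[(D[:,2]>z0)&(D[:,2]<z1)&(D[:,0]<.577)]
    if len(B)>30:
        M=np.c_[2*B[:,:2],np.ones(len(B))];s,*_=np.linalg.lstsq(M,(B[:,:2]**2).sum(1),rcond=None);print(z0,len(B),s[:2].round(4),np.sqrt(s[2]+s[0]**2+s[1]**2).round(4))
T=A[(abs(A[:,0]-.600)<.02)&(abs(A[:,1]+.012)<.02)&(A[:,2]>.145)];print('tube top z',np.percentile(T[:,2],[50,95]).round(4),((T.min(0)+T.max(0))/2).round(4),len(T))
E
python3 fin.py
```

```text
time_s: 22.0
position: [0.5462, -0.0102, 0.2779]
ft_force: [-3.0, 0.7, 6.4]
grip_width: 0.0558
gripper_force: 33.2
time_s: 23.0
position: [0.5463, -0.0102, 0.4214]
ft_force: [-0.6, 0.5, -1.0]
grip_width: 0.0853
gripper_force: 0.0
[ 0.54623682 -0.01020178  0.41876391]
top z 0.1482
0.105 238 [ 0.5547 -0.0112] 0.0215
0.118 681 [ 0.5464 -0.0113] 0.0269
0.128 1492 [ 0.5462 -0.0112] 0.0225
0.136 1725 [ 0.5461 -0.0112] 0.0148
0.142 192 [ 0.5467 -0.0112] 0.007
tube top z [0.1564 0.3905] [ 0.6021 -0.0116  0.2678] 1151
```

```bash
python3 -m creep '[{"jaw":-1,"travel":[50,0,0],"roll":0},{"jaw":-1,"travel":[100,0,0],"roll":0},{"jaw":-1,"travel":[140,0,0],"roll":0},{"jaw":-1,"travel":[150,0,-50],"roll":0},{"jaw":-1,"travel":[150,0,-90],"roll":0},{"jaw":-1,"travel":[150,0,-90],"roll":0},{"jaw":-1,"travel":[150,0,-90],"roll":0}]' | grep -v rot
python3 - <<'E'
from h import *
from scipy.interpolate import LinearNDInterpolator
p=camera_params('wrist');im,d=get_image('wrist');w=dict(d=d,K=np.array(p['mtx']),E=np.array(p['extrinsics']));np.savez('pics/w8.npz',im=im,**w);cv2.imwrite('pics/w8.png',im[:,:,::-1])
A=np.array([[*wpt(w,u,v),*im[v,u]] for v in range(0,470) for u in range(220,420)])
T=A[(abs(A[:,0]-.600)<.025)&(abs(A[:,1]+.012)<.02)&(A[:,2]>.05)&(A[:,2]<.155)&(A[:,0]>.6)]
print(len(T))
cx,cy=.6000,-.0124
for z0 in np.arange(.055,.105,.004):
    B=T[(T[:,2]>z0)&(T[:,2]<z0+.004)&(abs(T[:,1]-cy)<.003)]
    C=T[(T[:,2]>z0)&(T[:,2]<z0+.004)&(abs(abs(T[:,1]-cy)-.008)<.002)]
    r=lambda Q:np.round(np.hypot(Q[:,0]-cx,Q[:,1]-cy).mean()*1e3,2) if len(Q) else None
    print(z0.round(3),len(B),'r mid',r(B),'rgb',B[:,3:].mean(0).round() if len(B) else '','r sides',r(C))
E
```

```text
time_s: 23.75
position: [0.6965, -0.0103, 0.3272]
ft_force: [0.9, -0.1, 0.2]
grip_width: 0.0852
gripper_force: 0.0
2511
0.055 26 r mid 16.35 rgb [23. 23. 21.] r sides 16.24
0.059 35 r mid 15.44 rgb [53. 51. 46.] r sides 15.4
0.063 22 r mid 14.82 rgb [66. 63. 56.] r sides 14.64
0.067 22 r mid 14.38 rgb [40. 40. 37.] r sides 14.58
0.071 16 r mid 16.29 rgb [74. 73. 67.] r sides 14.41
0.075 53 r mid 14.61 rgb [108. 106.  97.] r sides 14.28
0.079 21 r mid 14.03 rgb [69. 66. 59.] r sides 14.27
0.083 31 r mid 14.14 rgb [66. 63. 57.] r sides 14.28
0.087 26 r mid 14.56 rgb [67. 64. 57.] r sides 14.45
0.091 18 r mid 14.78 rgb [60. 58. 52.] r sides 14.58
0.095 38 r mid 15.4 rgb [24. 24. 23.] r sides 15.49
0.099 35 r mid 15.28 rgb [24. 23. 22.] r sides 15.2
0.103 45 r mid 14.62 rgb [42. 41. 37.] r sides 14.67
```

The button's chrome nose reads 16.3 mm from the axis at the hole, so it has popped out. The cone is concentric, square and at the right height, and the arm is clear. Handing in.

```bash
python3 -c "
from rig import close_job
print(close_job())"
```

```text
the job is handed in; nothing more can be done
None
```

The job is handed in at about 24 s of the 72 s allowed: I stood the reel up, let it go, regripped it and slid it onto the shoulder, the button measured as popped out through the hole, and the nose cone is on the front rim, down and square by depth measurements.

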